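# Seat an access panel on its housing and hold it down

## Task

Close the grey instrument housing: slide its loose access panel until it is square and home against all three metal stop lugs (two at the far edge, one at the right edge), and only then turn the wing-head quarter-turn fastener in line with the two index marks beside it, so that its bar underneath lines up with the slot in the frame. Then press the panel down until it sits flush on the frame all round, and finish while still holding it pressed down there, the fastener left in line, so that I can check the seal before it is locked. Leave the solder spool, screwdriver and tape roll beside the housing alone.

Things in the scene. Friction and masses are not known exactly. Their poses are not given: they have to be found in the camera images.
- housing: Fixed grey sheet-metal instrument housing, opening upward, 270 (x) x 250 (y) x 70 mm. Origin at the centre of its underside, z up, +x to its far edge, +y to its left edge. Top face of its grey frame 70 mm above the origin; a black bulb seal round the opening stands 9 mm above that and carries the panel. With the panel home, both origins lie over each other, axes parallel.
- far_stop (a point): Midway between the contact faces of the two far steel stop lugs, at x = 105 mm, y = 0, on the frame's top face of the housing. The lugs stand at y = +55 and -55 mm, 24 mm wide, 18 mm above the frame; the panel's far edge goes against them.
- side_stop (a point): Middle of the contact face of the one right-hand steel stop lug, at x = 0, y = -95 mm, on the frame's top face of the housing; 24 mm wide, 18 mm above the frame. The panel's right edge goes against it.
- slot (a point): Centre of the slot for the fastener's bar, in the front of the frame's top face (housing x = -80 mm, y = 0), under the panel: 31 mm along the housing's y, 14 mm along x, plate 3.5 mm thick. With the bar over 0.2 rad out of line, or the panel not home, the bar lands on the plate and the panel's front stays 7 mm too high.
- panel: Loose aluminium access panel, 210 (x) x 190 (y) x 4 mm, about 0.4 kg (slides on the seal with 2-4 N), at first 10-28 mm too near and 8-20 mm too far left, askew. Origin at the centre of its underside (79 mm above the housing's origin on the free seal, 70 mm when flush), axes as the housing's when home. On it stand the bow handle and, at x = -80 mm, y = 0, the fastener.
- handle (a point): Centre of the grip bar of the panel's black bow handle: panel x = 10 mm, y = 0, 28 mm above the panel's underside. The bar is 12 mm thick (x), 90 mm long (y), 12 mm high; its top is 34 mm, its lower side 22 mm above the panel's underside. Axes as the panel's.
- wing (a point): Centre of the upright wing of the quarter-turn fastener, captive in the panel: dark flat grip 11 mm thick, 36 mm long, 20 mm high, its centre 16.5 mm and its top 26.5 mm above the panel's underside. The point's y axis runs along the wing, z up. The bar under the panel (8 x 23 mm, reaching 7.5 mm below the underside) is parallel to the wing.
- fastener (a joint): Angle of the fastener to the panel, rad, growing counter-clockwise seen from above: 0 = wing along the panel's y, in line with the two engraved index marks and with the slot. It starts at 1.0 to 1.7 (wing roughly along x), so turn it clockwise; no stop or click at 0 (range -0.4 to 1.9). It stays where it is left (friction 0.04 N m).
- seal_front (a joint): Compression of the front half of the rubber seal, m: 0 = free, 0.009 = flush with the frame. Each half pushes up with 4.5 N at 0 and 7.2 N at 0.009 and springs back when the panel is let go; pressing the panel flush takes about 11 N on the handle.
- seal_rear (a joint): The same for the rear half of the seal.
- spool: Solder spool with black flanges, 68 x 55 x 30 mm, lying flat to the right of the housing: leave alone. Origin under its centre.
- screwdriver: Small yellow screwdriver, 18 x 114 x 18 mm, lying to the left of the housing: leave alone. Origin under its middle.
- tape: Black tape roll, 57 mm wide, 19 mm high, lying to the left of the housing: leave alone. Origin under its centre.

How it is judged:
By the outcome, as a careful person would: the job done as asked, in the order asked, and still so for the second after the job is handed in, while the arm keeps its last pose, push and grip.
It also fails if it takes over 61 s, if anything falls off the work surface, if the arm or the gripper's body presses on something with over 40 N, if the wrist force passes 120 N, or if a joint passes its speed limit or range.

## Robot

A 7-joint arm with a two-finger parallel gripper is mounted at the origin on a cart in front of the work surface, level with it; the furniture and walls round the work are solid. World frame = base frame: x ahead of the robot, y to its left, z up, the work surface at z = 0. Lengths are in m, angles in rad, forces in N, time in s.
With the tool pointing down it reaches from about 0.4 to 0.85 m from the base axis. Payload 10.4 kg.
Tool frame: the origin (TCP) lies at the very end of the fingers, on their centre line; the grasp point (between the pads) lies 19 mm behind it; z points along the fingers, y is the line along which they close (so a half turn about z gives the same grasp; the last joint's range is limited). The gripper opens to 85 mm and grips with 20 to 120 N. Pads are 22 mm wide; open, the fingers measure 114 mm over their backs; the gripper's body (76 mm by 85 mm) begins 54 mm behind the grasp point. The pads swing forward as they close: fully open they stand 13 mm farther back than shut.
Start: joints at [1.225, 0.332, -0.065, 1.46, 0.022, 1.35, -0.088], TCP at [0.198, -0.593, 0.231] pointing down, gripper open.
Joint ranges: [-2.6, 2.6], [-0.5, 2.12], [-1.47, 1.34], [0.16, 2.42], [-1.27, 4.41], [0.06, 2.06], [-2.6, 2.6]. Speed limits (rad/s): [2.22, 2.22, 2.79, 2.79, 3.14, 3.14, 3.14].

## Interface

Orientations are given as a unit quaternion [x, y, z, w].
In Python, from workcell import manip, vision, order gives the robot as it stands. The module is installed in compiled form; this text tells all that it offers.
- The arm moves only by the tool move_arm, never from a script. Its argument "motion" is a list of rows, each a list of 3 entries, a list of its own where there are three numbers: the shift along the tool's x, y, z scaled (see below), then the turn, a rotation vector about the tool's x, y, z scaled (see below), then the opening, from -1 (shut) to 1 (fully open). In form: [[[dx, dy, dz], [wx, wy, wz], hand], ...]. A call has 1 to 12 rows; each row shifts and turns the commanded pose from where the row before left it, along the tool's axes as they then stand; what a row does not reach is not made up. The controller multiplies each number of a shift by 0.75 m and each number of a turn by pi/4 rad. A row lasts 1/10 s, in which the tool goes at most 50 mm and 8.59 degrees, less where a joint would pass 70% of its speed; a pose out of reach is approached as far as the arm can. A call with a number of a shift or a turn outside -1 to 1 is refused whole. A call with a gripper value outside its range is refused whole. The fingers move at their own pace and stop on an object; "newtons" is the grip in N (left out, the last holds). Time passes only in rows, so rows that do not move let the fingers close. It gives the time, the measured TCP pose, the force, the opening and the grip force at its end, in the units of the state.
- manip.get_obs(): the state, without advancing time (a new reading comes with each control period).
- vision.camera(name): name is "scene" or "top" or "wrist"; returns a dict with "pixels" (480x640x3 uint8, red, green, blue), "fx", "fy", "cx", "cy" (pixels), "k1" (the pictures are not rectified: a ray, as slopes to the right and down, at radius r is drawn at 1 + k1 r^2 times it, then the intrinsics apply), "R" (3x3) and "t" (3): a world point X has camera coordinates R X + t. Camera axes: x right, y down, z forward; pixel columns grow to the right and rows downward; lengths in m; the calibration is good to about 2 mm. A picture is of the moment at which its call begins. There is no depth.
- order.hand_in(): hands the job in; it is judged then, once.
The state is a dict: "clock": time; "joint_pos": joint angles; "joint_velocities": joint speeds; "tau": joint torques, N m; "position": TCP position; "ee_rot": TCP orientation; "ft_force": force on the tool from outside, world axes, zero at the start; "torque": the same for the moment, N m; "grip_width": opening from 0.0 (shut) to 1.0 (fully open); "grasp_force": force on a finger pad.
Only numpy, scipy, OpenCV 4.12 (cv2) and the standard library are available. Lean on these libraries where they do the work, as an engineer would, in place of code of your own. Each camera call takes 0.05 s, during which the arm holds its last target. There are 200 camera calls.

## Working session

There is one attempt and no reset: what is moved stays moved. The work goes in short steps, Python scripts to look and compute and a tool call to move; the robot and the scene stay as the last step left them, time stands still between calls to the robot, and variables do not carry over. Pictures are saved under pics/ and viewed, at most 10 in all, crops included, and the job is handed in when it is done.

Besides the shell and the picture viewer there is one more tool, called after "Emit:" as name(argument=value, ...), one argument or row to a line, values as JSON. move_arm: Moves the arm, as the interface text tells. Its arguments: {"type":"object","properties":{"motion":{"type":"array"},"newtons":{"type":"number"}},"required":["motion"]}

```bash
mkdir -p pics; cat > h.py <<'E'
import numpy as np, cv2
from workcell import manip, vision, order
from scipy.spatial.transform import Rotation as Ro
def snap(n,f):
    c=vision.camera(n); cv2.imwrite(f'pics/{f}.png',c['pixels'][:,:,::-1]); np.save(f'pics/{f}.npy',c,allow_pickle=True); return c
def load(f): return np.load(f'pics/{f}.npy',allow_pickle=True).item()
def rays(c,uv):
    uv=np.asarray(uv,float).reshape(-1,1,2); K=np.array([[c['fx'],0,c['cx']],[0,c['fy'],c['cy']],[0,0,1]])
    s=cv2.undistortPoints(uv,K,np.array([c['k1'],0,0,0,0.]))[:,0]
    R=np.array(c['R']); d=np.c_[s,np.ones(len(s))]@R; return -R.T@np.array(c['t']),d
def onz(c,uv,z):
    o,d=rays(c,uv); return o+d*((z-o[2])/d[:,2])[:,None]
def proj(c,X):
    X=np.asarray(X,float).reshape(-1,3)@np.array(c['R']).T+np.array(c['t']); s=X[:,:2]/X[:,2:]
    s=s*(1+c['k1']*(s**2).sum(1,keepdims=True)); return s*[c['fx'],c['fy']]+[c['cx'],c['cy']]
E
python3 - <<'E'
from h import *
np.set_printoptions(precision=3,suppress=True)
for n in ('scene','top'):
    c=snap(n,n+'0'); print(n,c['fx'],c['k1'],-np.array(c['R']).T@c['t'])
print(manip.get_obs())
E
```

```text
scene 597.0365625868534 -0.1079488521120691 [0.031 0.629 1.047]
top 605.8106766165304 0.04474064898172899 [0.528 0.105 1.094]
{'clock': 0.1, 'joint_pos': array([ 1.225,  0.333, -0.065,  1.461,  0.022,  1.35 , -0.089]), 'joint_velocities': array([ 0.001, -0.001,  0.   , -0.001,  0.   ,  0.   ,  0.   ]), 'tau': array([  0.002, -62.674,   0.049, -39.243,   0.016,   0.007,   0.   ]), 'position': array([ 0.198, -0.592,  0.231]), 'ee_rot': array([ 0.987,  0.161, -0.   , -0.001]), 'ft_force': array([-0.477, -0.619,  0.929]), 'torque': array([ 0.067,  0.008, -0.014]), 'grasp_force': 0.0, 'grip_width': 0.9983427613400887}
```

View pics/top0.png

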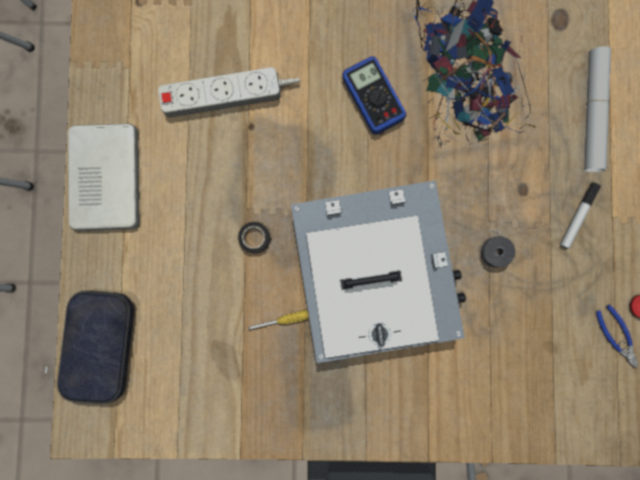

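View pics/scene0.png

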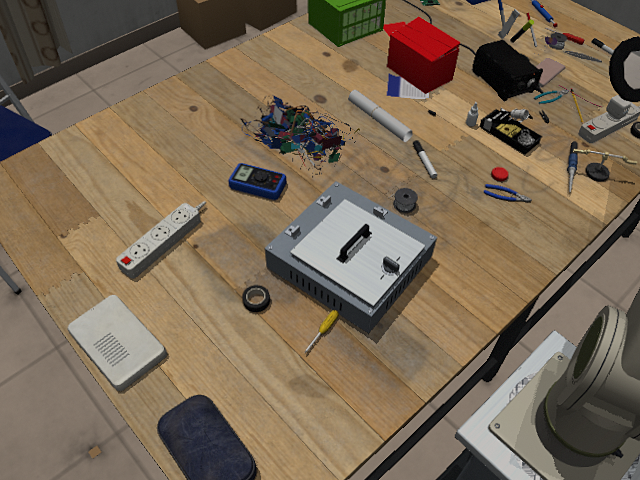

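The top view shows the housing corners near (295,204), (433,183), (462,338) and (317,362). The panel corners are near (306,233), (418,216), (438,340) and (324,358). The lugs are at (333,208), (397,198) and (440,261), the handle at (371,280) and the wing at (380,335), roughly along x. The scene view shows the same layout.

```bash
cat >> h.py <<'E'
def biggest(m): 
    return max(cv2.findContours(m.astype(np.uint8),cv2.RETR_EXTERNAL,cv2.CHAIN_APPROX_NONE)[0],key=cv2.contourArea)
def quad(P):
    """side lines of a point outline (N,2): min rect -> per-side robust line fits -> corners, angle"""
    (cx,cy),(w,h),a=cv2.minAreaRect(P.astype(np.float32)*1000)
    B=cv2.boxPoints(((cx,cy),(w,h),a))/1000; L=[]
    for i in range(4):
        p,q=B[i],B[(i+1)%4]; t=(q-p)/np.linalg.norm(q-p); n=np.array([-t[1],t[0]]); l=np.linalg.norm(q-p)
        s=(P-p)@t; s2=abs((P-p)@n); S=P[(s>.1*l)&(s<.9*l)&(s2<.008)]
        vx,vy,x,y=cv2.fitLine((S*1000).astype(np.float32),cv2.DIST_HUBER,0,.01,.01).ravel()
        L.append((np.array([x,y])/1000,np.array([vx,vy])))
    C=[]
    for i in range(4):
        (p,u),(q,v)=L[i-1],L[i]; k=np.linalg.solve(np.c_[u,-v],q-p); C.append(p+k[0]*u)
    return np.array(C),[np.degrees(np.arctan2(v[1],v[0])) for p,v in L]
E
python3 - <<'E'
from h import *
np.set_printoptions(precision=4,suppress=True)
c=load('top0'); im=c['pixels']; hsv=cv2.cvtColor(im,cv2.COLOR_RGB2HSV)
print(im[300,390],im[210,370],im[225,310],im[345,400],im[260,440],im[150,300])
roi=np.zeros(im.shape[:2],bool); roi[170:380,270:490]=1
pan=roi&(im.min(2)>185)
k=biggest(pan)[:,0].astype(float); X=onz(c,k,.083)[:,:2]; C,a=quad(X)
print('panel',C,C.mean(0),a,[np.linalg.norm(C[i]-C[i-1]) for i in range(4)])
r,g,b=[im[:,:,i].astype(int) for i in range(3)]
h=roi&((b>r-4)&(b>70)|pan)
h=cv2.morphologyEx(h.astype(np.uint8),cv2.MORPH_OPEN,np.ones((5,5)))
k=biggest(h)[:,0].astype(float); X=onz(c,k,.07)[:,:2]; C,a=quad(X)
print('housing',C,C.mean(0),a,[np.linalg.norm(C[i]-C[i-1]) for i in range(4)])
o=im.copy(); o[h>0]=o[h>0]//2+[0,100,0]; o[pan]=[255,0,0]
cv2.imwrite('pics/m.png',cv2.resize(o[170:380,270:490,::-1],None,fx=2.6,fy=2.6))
E
```

```text
[199 200 199] [132 141 148] [131 141 150] [180 182 180] [181 184 182] [143 125 101]
panel [[ 0.4143  0.1187]
 [ 0.4451 -0.0633]
 [ 0.6462 -0.0301]
 [ 0.6154  0.1522]] [0.5302 0.0444] [np.float32(-80.39113), np.float32(9.377728), np.float32(-80.41784), np.float32(9.441064)] [np.float32(0.20387997), np.float32(0.18464826), np.float32(0.20379458), np.float32(0.1848733)]
housing [[ 0.4012  0.1343]
 [ 0.4474 -0.1104]
 [ 0.7097 -0.0627]
 [ 0.6658  0.1821]] [0.556  0.0358] [np.float32(-79.32764), np.float32(10.323935), np.float32(-79.84892), np.float32(10.226046)] [np.float32(0.26888904), np.float32(0.24909769), np.float32(0.2666237), np.float32(0.2486348)]
```

View pics/m.png

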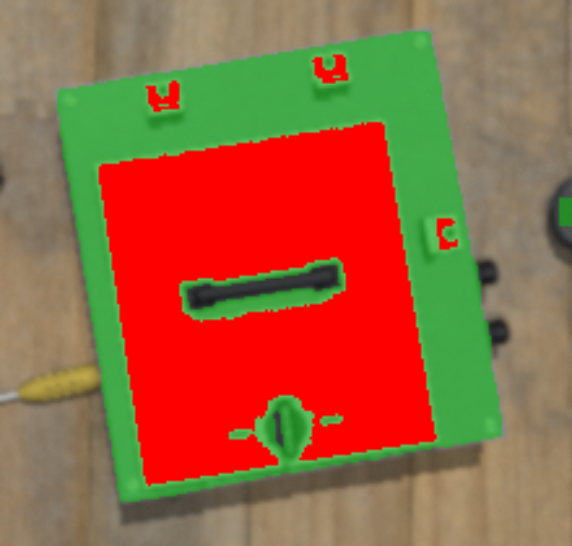

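The masks fit. The housing measures 268 x 249 mm with yaw about 10.2° and centre (0.556, 0.036). The panel is about 9.4° and still 24 mm near and 13 mm left, which agrees with the text. Next I move above it for a closer look with the wrist camera.

Emit:
move_arm(
  motion=[
    [[0.043,-0.041,-0.012],[0,0,0],1],
    [[0.043,-0.041,-0.012],[0,0,0],1],
    [[0.043,-0.041,-0.012],[0,0,0],1],
    [[0.043,-0.041,-0.012],[0,0,0],1],
    [[0.043,-0.041,-0.012],[0,0,0],1],
    [[0.043,-0.041,-0.012],[0,0,0],1],
    [[0.043,-0.041,-0.012],[0,0,0],1],
    [[0.043,-0.041,-0.012],[0,0,0],1],
    [[0.043,-0.041,-0.012],[0,0,0],1],
    [[0.043,-0.041,-0.012],[0,0,0],1],
    [[0.043,-0.041,-0.012],[0,0,0],1],
    [[0.043,-0.041,-0.012],[0,0,0],1],
  ],
)

```text
clock: 1.3
position: [0.4485, -0.1183, 0.3396]
ee_rot: [0.987, 0.161, -0.0, 0.0]
ft_force: [0.3, -1.1, -0.2]
grip_width: 1.001
grasp_force: 0.0
```

Emit:
move_arm(
  motion=[
    [[0.043,-0.041,-0.012],[0,0,0],1],
    [[0.043,-0.041,-0.012],[0,0,0],1],
    [[0.043,-0.041,-0.012],[0,0,0],1],
    [[0,0,0],[0,0,-0.19],1],
    [[0,0,0],[0,0,-0.19],1],
    [[0,0,0],[0,0,-0.19],1],
    [[0,0,0],[0,0,-0.19],1],
    [[0,0,0],[0,0,-0.19],1],
    [[0,0,0],[0,0,-0.19],1],
    [[0,0,0],[0,0,-0.19],1],
    [[0,0,0],[0,0,-0.19],1],
    [[0,0,0],[0,0,-0.19],1],
  ],
)

```text
clock: 2.5
position: [0.5105, -0.0019, 0.366]
ee_rot: [0.67, 0.742, -0.0, -0.0]
ft_force: [0.4, 0.5, -0.3]
grip_width: 0.997
grasp_force: 0.0
```

```bash
cat >> h.py <<'E'
def st():
    o=manip.get_obs(); R=Ro.from_quat(o['ee_rot']).as_matrix()
    print('t',o['clock'],'p',o['position'],'xdir',np.degrees(np.arctan2(R[1,0],R[0,0])).round(2),'z',R[:,2],'F',o['ft_force'],'T',o['torque'],'w',round(o['grip_width'],3),'g',o['grasp_force'],'j7',o['joint_pos'][-1])
    return o,R
def go(target,xd):
    """tool-axis total shift (units of 0.75 m) and turn wz (units of pi/4), shift taken before the turn"""
    o,R=st(); d=R.T@(np.array(target)-o['position'])/.75
    a=(xd-np.degrees(np.arctan2(R[1,0],R[0,0]))+180)%360-180
    print('shift',d,'mm',d*750,'wz',-a/45)
E
python3 - <<'E'
from h import *
np.set_printoptions(precision=4,suppress=True)
c=snap('wrist','w1'); st(); print(-np.array(c['R']).T@c['t'],c['fx'],c['k1'])
E
```

```text
t 2.55 p [ 0.5106 -0.0019  0.366 ] xdir 96.35 z [-0.0006 -0.     -1.    ] F [-0.4442 -0.1176  0.8486] T [-0.0334  0.007   0.0625] w 1.002 g 0.0 j7 -0.021426590184577942
[0.5014 0.0804 0.5083] 369.9228044556574 -0.06726103883057456
```

View pics/w1.png

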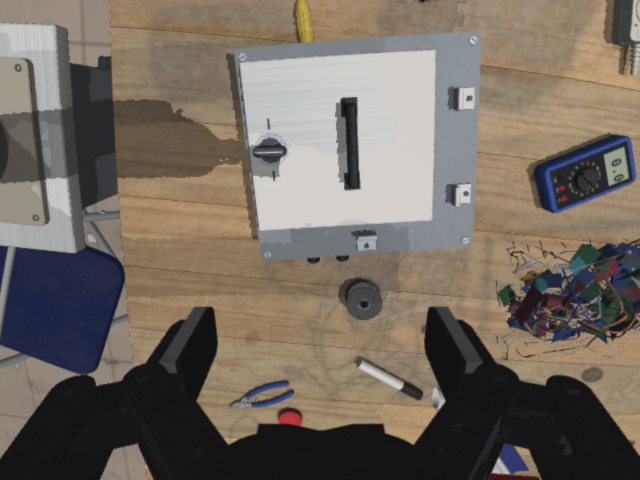

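The wrist view shows the panel at (240-436, 50-230), the handle at (351,143), the wing at (269,151) nearly along panel x, index marks at (268,124) and (274,175), and the lugs at (465,98), (461,194) and (367,242). I measure from it.

```bash
cat >> h.py <<'E'
def measure(f,zp=.079,dbg=True,hth=185,roi=None):
    c=load(f); im=c['pixels']; g=im.min(2).astype(int); m=np.zeros(g.shape,bool)
    if roi is None: m[:]=1
    else: m[roi[0]:roi[1],roi[2]:roi[3]]=1
    pan=cv2.morphologyEx((m&(g>hth)).astype(np.uint8),cv2.MORPH_OPEN,np.ones((3,3)))
    k=biggest(pan)[:,0].astype(float); C,a=quad(onz(c,k,zp+.004)[:,:2])
    print('panel ctr',C.mean(0),'ang',[round(float(x),2) for x in a],'sides',[round(float(np.linalg.norm(C[i]-C[i-1]))*1000,1) for i in range(4)])
    return c,im,C,k
def dark(c,im,k,z,th=75):
    """dark blobs inside panel outline at height z"""
    m=np.zeros(im.shape[:2],np.uint8); cv2.fillPoly(m,[cv2.convexHull(k.astype(np.int32))],1)
    d=((im.max(2)<th)&(m>0)).astype(np.uint8); n,l,s,ce=cv2.connectedComponentsWithStats(d)
    for i in range(1,n):
        if s[i,4]>40:
            ys,xs=np.where(l==i); X=onz(c,np.c_[xs,ys],z)[:,:2]
            (cc,wh,_)=cv2.minAreaRect((X*1000).astype(np.float32)); e,v=np.linalg.eigh(np.cov(X.T))
            print('blob',ce[i],s[i,4],'ctr',np.array(cc)/1000,'mean',X.mean(0),'size',np.array(wh),'axis',np.degrees(np.arctan2(v[1,1],v[0,1])))
E
python3 - <<'E'
from h import *
np.set_printoptions(precision=4,suppress=True)
c,im,C,k=measure('w1',hth=165,roi=(20,280,225,490)); print(C)
print('marks/frame px',im[100,300],im[215,285],im[90,455],im[245,300])
print('handle z'); dark(c,im,k,.079+.034); print('wing z'); dark(c,im,k,.079+.0265)
r,g,b=[im[:,:,i].astype(int) for i in range(3)]
roi=np.zeros(g.shape,bool); roi[20:280,225:490]=1
h=cv2.morphologyEx((roi&(b>r-3)&(b>60)).astype(np.uint8),cv2.MORPH_OPEN,np.ones((5,5)))
kh=biggest(h)[:,0].astype(float); H,a=quad(onz(c,kh,.07)[:,:2])
print('housing',H,H.mean(0),a,[np.linalg.norm(H[i]-H[i-1]) for i in range(4)])
# screws: bright spots on frame corners
print('screws',onz(c,[[242,57],[473,41],[466,241],[267,255]],.07)[:,:2])
# panel pixel near-lug gap along the housing x line
cv2.imwrite('pics/w1c.png',cv2.resize(im[20:280,225:490,::-1],None,fx=2.25,fy=2.25,interpolation=cv2.INTER_CUBIC))
E
```

```text
panel ctr [0.5283 0.0454] ang [-80.63, 9.25, -80.43, 9.55] sides [206.8, 186.7, 207.5, 187.8]
[[ 0.4109  0.1206]
 [ 0.4413 -0.0637]
 [ 0.6461 -0.0303]
 [ 0.6148  0.1549]]
marks/frame px [198 202 202] [211 208 204] [53 55 56] [113 118 122]
handle z
blob [350.615  141.9566] 1130 ctr [0.5347 0.0493] mean [0.5355 0.0514] size [15.6997 93.334 ] axis 99.61525875135479
blob [269.3162 152.2749] 291 ctr [0.4512 0.032 ] mean [0.4515 0.0328] size [33.9587 18.7702] axis -169.75629729430884
wing z
blob [350.615  141.9566] 1130 ctr [0.5354 0.0487] mean [0.5361 0.0508] size [15.9975 95.1046] axis 99.6152587513548
blob [269.3162 152.2749] 291 ctr [0.4503 0.0311] mean [0.4505 0.0319] size [34.6029 19.1263] axis -169.75629729430884
housing [[ 0.4     0.1347]
 [ 0.4455 -0.1091]
 [ 0.7074 -0.0617]
 [ 0.6645  0.1821]] [0.5544 0.0365] [np.float32(-79.414154), np.float32(10.245144), np.float32(-80.02072), np.float32(10.147741)] [np.float32(0.26877972), np.float32(0.2480205), np.float32(0.26615578), np.float32(0.24756186)]
screws [[ 0.4097  0.1281]
 [ 0.6589  0.1714]
 [ 0.7006 -0.0572]
 [ 0.4505 -0.1016]]
```

View pics/w1c.png

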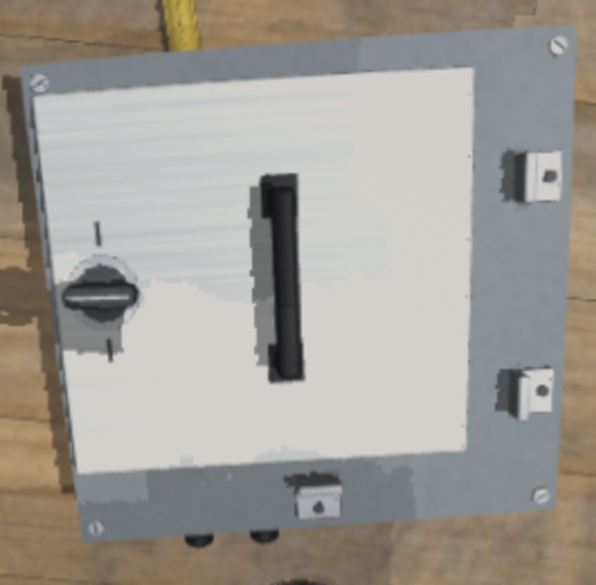

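Housing: centre about (0.555, 0.036), yaw about 10.05°. Panel: centre about (0.528, 0.0454), yaw about 9.5°. Home therefore lies +25 mm in x and -14 mm in y. I go down onto the handle.

Emit:
move_arm(
  motion=[
    [[0.031,0.022,0],[0,0,0],0.3],
    [[0.03,0.022,0],[0,0,-0.07],0.3],
    [[0,0,0.06],[0,0,0],0.3],
    [[0,0,0.06],[0,0,0],0.3],
    [[0,0,0.06],[0,0,0],0.3],
    [[0,0,0.06],[0,0,0],0.3],
    [[0,0,0.04],[0,0,0],0.3],
    [[0,0,0],[0,0,0],0.3],
  ],
)

```text
clock: 3.35
position: [0.5365, 0.0463, 0.1523]
ee_rot: [0.653, 0.757, -0.002, -0.003]
ft_force: [-0.1, -0.1, 0.1]
grip_width: 0.649
grasp_force: 0.0
```

```bash
python3 - <<'E'
from h import *
np.set_printoptions(precision=4,suppress=True)
go([.538,.047,.091],99.5)
E
```

```text
t 3.35 p [0.5365 0.0463 0.1523] xdir 98.45 z [-0.0073 -0.     -1.    ] F [-0.076  -0.1488  0.112 ] T [-0.0105  0.0146 -0.009 ] w 0.649 g 0.0 j7 -0.19646538688382162
shift [0.0006 0.0026 0.0817] mm [ 0.4373  1.9844 61.2632] wz -0.023329676121680777
```

Emit:
move_arm(
  motion=[
    [[0,0.002,0.04],[0,0,-0.01],0.3],
    [[0,0,0.03],[0,0,0],0.3],
    [[0,0,0.012],[0,0,0],0.3],
    [[0,0,0],[0,0,0],0.3],
    [[0,0,0],[0,0,0],-1],
    [[0,0,0],[0,0,0],-1],
    [[0,0,0],[0,0,0],-1],
    [[0,0,0],[0,0,0],-1],
    [[0,0,0],[0,0,0],-1],
    [[0,0,0],[0,0,0],-1],
  ],
  newtons=40,
)

```text
clock: 4.35
position: [0.541, 0.047, 0.0952]
ee_rot: [0.649, 0.761, 0.0, 0.0]
ft_force: [-1.7, -0.1, 3.6]
grip_width: 0.128
grasp_force: 42.0
```

```bash
python3 - <<'E'
from h import *
np.set_printoptions(precision=4,suppress=True)
st(); snap('top','t2'); snap('wrist','w2')
E
```

```text
t 4.35 p [0.541  0.047  0.0952] xdir 99.04 z [ 0.0008 -0.0002 -1.    ] F [-1.7306 -0.1271  3.5729] T [-0.114   0.2623  0.0863] w 0.128 g 42.01124668121338 j7 -0.23364169222565664
```

The handle is gripped (11-12 mm bar). I slide the panel most of the way first.

Emit:
move_arm(
  motion=[
    [[-0.003,0.006,0],[0,0,-0.005],-1],
    [[-0.003,0.006,0],[0,0,-0.005],-1],
    [[-0.003,0.006,0],[0,0,-0.005],-1],
    [[-0.003,0.006,0],[0,0,-0.005],-1],
    [[-0.002,0.004,0],[0,0,0],-1],
    [[0,0,0],[0,0,0],-1],
    [[0,0,0],[0,0,0],-1],
  ],
)

```text
clock: 5.15
position: [0.5627, 0.0406, 0.0945]
ee_rot: [0.643, 0.766, -0.0, -0.001]
ft_force: [-4.0, 2.3, 4.5]
grip_width: 0.13
grasp_force: 42.0
```

```bash
python3 - <<'E'
from h import *
np.set_printoptions(precision=4,suppress=True)
st(); snap('top','t3'); c=snap('wrist','w3')
E
```

```text
t 5.15 p [0.5627 0.0406 0.0945] xdir 99.97 z [-0.0014  0.0005 -1.    ] F [-3.9806  2.2628  4.4835] T [ 0.3139  0.8968 -0.0668] w 0.13 g 42.00230598449707 j7 -0.21339222288137102
```

View pics/w3.png

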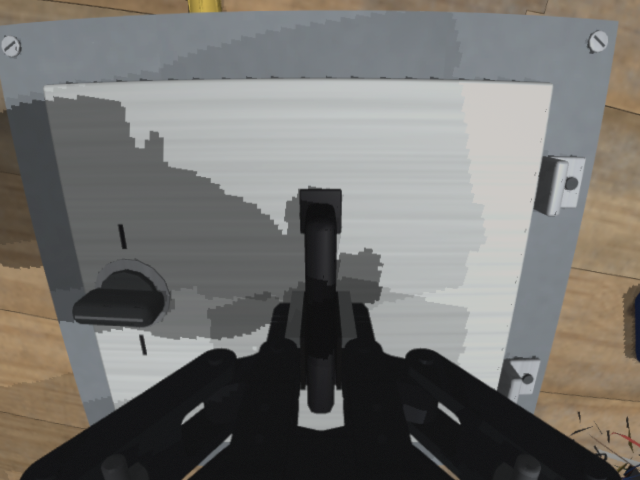

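The wrist view shows the far lug faces (545,185) and (510,375) a few mm beyond the panel's far edge, and the wing at (115,305), still along x. I push on gently to contact, x then y.

Emit:
move_arm(
  motion=[
    [[0,0.003,0],[0,0,0],-1],
    [[0,0.003,0],[0,0,0],-1],
    [[0,0.003,0],[0,0,0],-1],
    [[0,0,0],[0,0,0],-1],
  ],
)

```text
clock: 5.65
position: [0.5654, 0.0404, 0.0942]
ee_rot: [0.643, 0.766, -0.005, -0.003]
ft_force: [-27.8, -3.5, 22.7]
grip_width: 0.129
grasp_force: 44.3
```

Emit:
move_arm(
  motion=[
    [[-0.003,0,0],[0,0,0],-1],
    [[-0.003,0,0],[0,0,0],-1],
    [[0,0,0],[0,0,0],-1],
  ],
)

```text
clock: 5.95
position: [0.5654, 0.0403, 0.0942]
ee_rot: [0.642, 0.767, -0.003, -0.005]
ft_force: [-29.5, 7.7, 20.8]
grip_width: 0.128
grasp_force: 44.1
```

```bash
python3 - <<'E'
from h import *
np.set_printoptions(precision=4,suppress=True)
st()
E
```

```text
t 5.95 p [0.5654 0.0403 0.0942] xdir 100.15 z [-0.0106  0.0017 -0.9999] F [-29.4822   7.7222  20.7654] T [ 1.7116  6.1549 -0.04  ] w 0.128 g 44.12975192070007 j7 -0.20910341099953786
```

Far contact made (28 N, more than needed). I ease off, then push in y.

Emit:
move_arm(
  motion=[
    [[0,-0.004,0],[0,0,0],-1],
    [[0,-0.001,0],[0,0,0],-1],
    [[0,0,0],[0,0,0],-1],
  ],
)

```text
clock: 6.25
position: [0.5654, 0.0389, 0.0945]
ee_rot: [0.642, 0.767, 0.0, -0.002]
ft_force: [-8.9, 8.4, 5.3]
grip_width: 0.131
grasp_force: 42.2
```

```bash
python3 - <<'E'
from h import *
np.set_printoptions(precision=4,suppress=True)
st()
E
```

```text
t 6.25 p [0.5654 0.0389 0.0945] xdir 100.09 z [-0.0024  0.0025 -1.    ] F [-8.9459  8.3707  5.2647] T [1.6926 1.8557 0.018 ] w 0.131 g 42.17930316925049 j7 -0.20696892774440856
```

Emit:
move_arm(
  motion=[
    [[-0.002,0,0],[0,0,0],-1],
    [[-0.002,0,0],[0,0,0],-1],
    [[0,0,0],[0,0,0],-1],
  ],
)

```text
clock: 6.55
position: [0.5656, 0.0379, 0.0945]
ee_rot: [0.642, 0.767, 0.001, -0.003]
ft_force: [-10.2, 13.3, 5.5]
grip_width: 0.127
grasp_force: 42.2
```

```bash
python3 - <<'E'
from h import *
np.set_printoptions(precision=4,suppress=True)
st()
E
```

```text
t 6.55 p [0.5656 0.0379 0.0945] xdir 100.18 z [-0.0029  0.0047 -1.    ] F [-10.166   13.2753   5.4614] T [2.7768 2.1232 0.0011] w 0.127 g 42.188862562179565 j7 -0.20144674089473016
```

Emit:
move_arm(
  motion=[
    [[-0.002,0,0],[0,0,0],-1],
    [[0,0,0],[0,0,0],-1],
    [[0,0,0],[0,0,0],-1],
  ],
)

```text
clock: 6.85
position: [0.5656, 0.0378, 0.0946]
ee_rot: [0.641, 0.767, 0.001, -0.003]
ft_force: [-10.9, 17.2, 5.9]
grip_width: 0.126
grasp_force: 42.2
```

```bash
python3 - <<'E'
from h import *
np.set_printoptions(precision=4,suppress=True)
st(); snap('wrist','w4'); snap('top','t4'); snap('scene','s4')
im=load('w4')['pixels']; cv2.imwrite('pics/w4v.png',im[:,:,::-1])
E
```

```text
t 6.85 p [0.5656 0.0378 0.0946] xdir 100.25 z [-0.0032  0.0061 -1.    ] F [-10.9386  17.2142   5.8743] T [ 3.617   2.2552 -0.0166] w 0.126 g 42.203373312950134 j7 -0.19885305728920571
```

View pics/w4v.png

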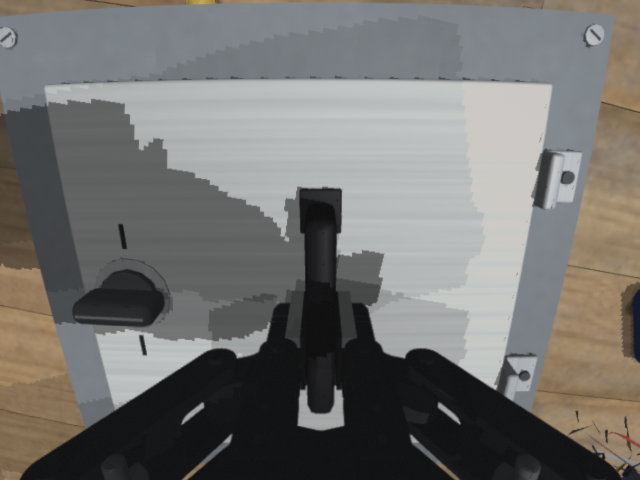

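At contact with all three lugs: further push gives no motion, and the yaw moment is about 0, so the far edge is carried by both lugs. The wrist view shows the panel edge against the lugs at (545,180) and (510,375). I ease the push, open and rise.

Emit:
move_arm(
  motion=[
    [[0.003,-0.001,0],[0,0,0],-1],
    [[0.001,0,0],[0,0,0],-1],
    [[0,0,0],[0,0,0],-1],
    [[0,0,0],[0,0,0],0.2],
    [[0,0,0],[0,0,0],0.2],
    [[0,0,0],[0,0,0],0.2],
    [[0,0,0],[0,0,0],0.2],
    [[0,0,0],[0,0,0],0.2],
  ],
)

```text
clock: 7.8
position: [0.5666, 0.0343, 0.0948]
ee_rot: [0.643, 0.766, -0.0, 0.0]
ft_force: [0.5, -0.2, -0.4]
grip_width: 0.602
grasp_force: 0.0
```

Emit:
move_arm(
  motion=[
    [[0,0,-0.03],[0,0,0],0.3],
    [[0,0,-0.06],[0,0,0],0.3],
    [[0,0,-0.06],[0,0,0],0.3],
    [[0,0,-0.06],[0,0,0],0.3],
    [[0,-0.06,-0.02],[0,0,-0.1],0.3],
    [[0,-0.06,0],[0,0,-0.19],0.3],
    [[0,0,0],[0,0,-0.19],0.3],
    [[0,0,0],[0,0,-0.19],0.3],
    [[0,0,0],[0,0,-0.19],0.3],
    [[0,0,0],[0,0,-0.19],0.3],
    [[0,0,0],[0,0,-0.19],0.3],
    [[0,0,0],[0,0,-0.19],0.3],
  ],
)

```text
clock: 9.0
position: [0.4819, 0.0164, 0.2677]
ee_rot: [0.139, 0.99, -0.0, 0.0]
ft_force: [0.5, 0.1, 0.5]
grip_width: 0.651
grasp_force: 0.0
```

```bash
python3 - <<'E'
from h import *
np.set_printoptions(precision=4,suppress=True)
st(); snap('wrist','w5'); snap('top','t5')
E
```

```text
t 9.0 p [0.4819 0.0164 0.2677] xdir 163.98 z [ 0.0003 -0.0003 -1.    ] F [0.5147 0.1153 0.5347] T [-0.0174  0.0019 -0.0168] w 0.651 g 0.0 j7 1.1415364740703344
```

View pics/w5.png

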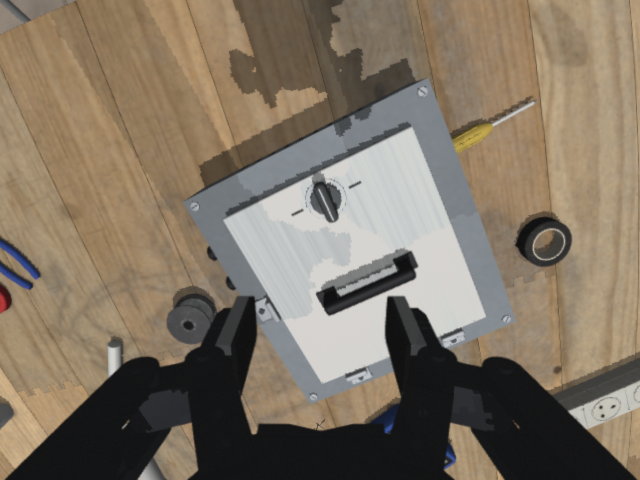

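The wrist view is unobstructed: panel edges meet the far lugs (358,375) and (453,338) and the side lug (265,308), and the wing is at (325,201). I measure.

```bash
python3 - <<'E'
from h import *
np.set_printoptions(precision=4,suppress=True)
c,im,C,k=measure('w5',hth=160,roi=(80,400,180,520)); print(C); print('exp wing',C.mean(0)-.08*np.array([np.cos(np.radians(10.1)),np.sin(np.radians(10.1))]))
dark(c,im,k,.079+.0265,th=70)
print('screws',onz(c,[[423,91],[507,319],[314,397],[194,206]],.07)[:,:2])
print('lug face px->', onz(c,[[358,375],[453,338],[265,308]],.088)[:,:2])
print('marks',onz(c,[[297,214],[355,185]],.083)[:,:2])
E
```

```text
panel ctr [0.5539 0.0363] ang [-79.74, 10.01, -79.78, 10.2] sides [206.8, 187.3, 206.7, 188.0]
[[ 0.4354  0.1103]
 [ 0.4688 -0.074 ]
 [ 0.6723 -0.038 ]
 [ 0.639   0.1469]]
exp wing [0.4751 0.0223]
blob [325.2691 196.3293] 249 ctr [0.4716 0.0231] mean [0.4689 0.0237] size [33.3297 13.2419] axis -167.62274474720618
blob [369.3293 286.3483] 1743 ctr [0.5582 0.0389] mean [0.5608 0.0393] size [26.1338 93.7397] axis 100.74845590023472
blob [405.359  326.4962] 1975 ctr [0.6068 0.0598] mean [0.6122 0.0629] size [62.4738 48.6224] axis -175.46918606886908
screws [[ 0.4098  0.1292]
 [ 0.6595  0.1736]
 [ 0.7006 -0.055 ]
 [ 0.4508 -0.1008]]
lug face px-> [[ 0.6691  0.0036]
 [ 0.6519  0.1091]
 [ 0.5645 -0.0652]]
marks [[ 0.4825 -0.0068]
 [ 0.4711  0.051 ]]
```

```bash
python3 - <<'E'
from h import *
np.set_printoptions(precision=4,suppress=True)
c=load('w5'); w=onz(c,[[317,182],[334,221]],.1055)[:,:2]; print(w,np.degrees(np.arctan2(*(w[1]-w[0])[::-1])))
go([.477,.022,.088],191)
E
```

```text
[[0.4552 0.0204]
 [0.4917 0.025 ]] 7.182680069320606
t 9.1 p [0.4819 0.0164 0.2676] xdir 163.78 z [ 0.0003 -0.0002 -1.    ] F [-0.4885 -0.4822  0.6314] T [-0.0527 -0.023   0.0375] w 0.649 g 0.0 j7 1.1378950465285493
shift [0.0084 0.0054 0.2395] mm [  6.3334   4.0245 179.6394] wz -0.6049571628164566
```

Emit:
move_arm(
  motion=[
    [[0.0084,0.0054,0],[0,0,-0.19],0.3],
    [[0,0,0.05],[0,0,-0.19],0.3],
    [[0,0,0.05],[0,0,-0.19],0.3],
    [[0,0,0.05],[0,0,-0.01],0.3],
    [[0,0,0.03],[0,0,0],0.3],
    [[0,0,0],[0,0,0],0.3],
    [[0,0,0],[0,0,0],0.3],
  ],
)

```text
clock: 9.8
position: [0.4773, 0.0223, 0.1333]
ee_rot: [-0.084, 0.996, 0.0, 0.0]
ft_force: [-0.5, 0.2, 1.2]
grip_width: 0.652
grasp_force: 0.0
```

```bash
python3 - <<'E'
from h import *
np.set_printoptions(precision=4,suppress=True)
go([.477,.022,.088],190)
E
```

```text
t 9.8 p [0.4773 0.0223 0.1333] xdir -170.41 z [ 0.0002  0.0004 -1.    ] F [-0.4642  0.1995  1.2448] T [-0.0059 -0.0496  0.0089] w 0.652 g 0.0 j7 1.4750958146048008
shift [ 0.0005 -0.0004  0.0604] mm [ 0.3542 -0.2637 45.3126] wz -0.009012642919689522
```

Emit:
move_arm(
  motion=[
    [[0,0,0.03],[0,0,0],0.1],
    [[0,0,0.02],[0,0,0],0],
    [[0,0,0.01],[0,0,0],-0.2],
    [[0,0,0],[0,0,0],-0.4],
    [[0,0,0],[0,0,0],-1],
    [[0,0,0],[0,0,0],-1],
    [[0,0,0],[0,0,0],-1],
    [[0,0,0],[0,0,0],-1],
  ],
  newtons=25,
)

```text
clock: 10.6
position: [0.4768, 0.0222, 0.0877]
ee_rot: [-0.085, 0.996, 0.0, -0.0]
ft_force: [-4.3, 1.3, -1.4]
grip_width: 0.293
grasp_force: 24.9
```

```bash
python3 - <<'E'
from h import *
np.set_printoptions(precision=4,suppress=True)
go([.477,.022,.088],100.1)
E
```

```text
t 10.6 p [0.4768 0.0222 0.0877] xdir -170.26 z [-0.0004 -0.     -1.    ] F [-4.2929  1.303  -1.4414] T [ 0.3583  0.9829 -0.026 ] w 0.293 g 24.94810402393341 j7 1.4220316415345053
shift [-0.0003 -0.0003 -0.0004] mm [-0.2075 -0.2591 -0.2788] wz 1.9919108780335175
```

The grip stopped at 25 mm. That is the round base under the wing, not the 11 mm wing, so I open, rise 6 mm and close again.

Emit:
move_arm(
  motion=[
    [[0,0,0],[0,0,0],-0.1],
    [[0,0,0],[0,0,0],-0.1],
    [[0,0,-0.004],[0,0,0],-0.1],
    [[0,0,-0.004],[0,0,0],-0.1],
    [[0,0,0],[0,0,0],-0.5],
    [[0,0,0],[0,0,0],-1],
    [[0,0,0],[0,0,0],-1],
    [[0,0,0],[0,0,0],-1],
    [[0,0,0],[0,0,0],-1],
  ],
  newtons=25,
)

```text
clock: 11.5
position: [0.4772, 0.0222, 0.0937]
ee_rot: [-0.085, 0.996, 0.0, 0.0]
ft_force: [-1.7, 1.3, 4.0]
grip_width: 0.122
grasp_force: 28.2
```

```bash
python3 - <<'E'
from h import *
np.set_printoptions(precision=4,suppress=True)
go([.477,.022,.094],100.1); snap('top','t6')
E
```

```text
t 11.5 p [0.4772 0.0222 0.0937] xdir -170.25 z [ 0.0004  0.0001 -1.    ] F [-1.7414  1.2628  3.9776] T [ 0.1484  0.2242 -0.0173] w 0.122 g 28.17259043455124 j7 1.4296529747996796
shift [ 0.0003 -0.0003 -0.0004] mm [ 0.224  -0.213  -0.2654] wz 1.992118822319339
```

Now the width matches the wing (about 10.4 mm). I turn it clockwise by 89.6°.

Emit:
move_arm(
  motion=[
    [[0,0,0],[0,0,0.17],-1],
    [[0,0,0],[0,0,0.17],-1],
    [[0,0,0],[0,0,0.17],-1],
    [[0,0,0],[0,0,0.17],-1],
    [[0,0,0],[0,0,0.17],-1],
    [[0,0,0],[0,0,0.17],-1],
    [[0,0,0],[0,0,0.17],-1],
    [[0,0,0],[0,0,0.17],-1],
    [[0,0,0],[0,0,0.17],-1],
    [[0,0,0],[0,0,0.17],-1],
    [[0,0,0],[0,0,0.17],-1],
    [[0,0,0],[0,0,0.12],-1],
  ],
)

```text
clock: 12.75
position: [0.4769, 0.0219, 0.0936]
ee_rot: [0.644, 0.765, -0.0, -0.0]
ft_force: [-1.6, 0.1, 4.2]
grip_width: 0.121
grasp_force: 28.2
```

Emit:
move_arm(
  motion=[
    [[0,0,0],[0,0,0],-1],
    [[0,0,0],[0,0,0],-1],
  ],
)

```text
clock: 12.95
position: [0.4768, 0.0219, 0.0935]
ee_rot: [0.64, 0.768, -0.0, -0.0]
ft_force: [-3.3, -0.3, 4.6]
grip_width: 0.116
grasp_force: 28.3
```

```bash
python3 - <<'E'
from h import *
np.set_printoptions(precision=4,suppress=True)
go([.477,.022,.094],100.1)
E
```

```text
t 12.95 p [0.4768 0.0219 0.0935] xdir 100.35 z [-0.0004 -0.0004 -1.    ] F [-3.3115 -0.3074  4.6156] T [-0.247   0.5127 -0.1   ] w 0.116 g 28.25700134038925 j7 -0.0763923621176344
shift [ 0.0001  0.0002 -0.0006] mm [ 0.076   0.173  -0.4586] wz 0.005538958466026618
```

Emit:
move_arm(
  motion=[
    [[0,0,0],[0,0,0],0],
    [[0,0,0],[0,0,0],0],
    [[0,0,0],[0,0,0],0],
    [[0,0,0],[0,0,0],0],
    [[0,0,-0.02],[0,0,0],0.1],
    [[0,0,-0.05],[0,0,0],0.2],
    [[-0.02,0,-0.06],[0,0,0],0.3],
    [[-0.05,0.03,-0.04],[0,0,0],0.3],
    [[-0.05,0.03,-0.03],[0,0,0],0.3],
    [[0,0,0],[0,0,0],0.3],
    [[0,0,0],[0,0,0],0.3],
  ],
)

```text
clock: 14.05
position: [0.5359, -0.0571, 0.2417]
ee_rot: [0.642, 0.767, 0.0, -0.0]
ft_force: [-0.7, -0.2, -0.8]
grip_width: 0.651
grasp_force: 0.0
```

```bash
python3 - <<'E'
from h import *
np.set_printoptions(precision=4,suppress=True)
st(); snap('wrist','w7'); snap('top','t7')
E
```

```text
t 14.05 p [ 0.5359 -0.0571  0.2417] xdir 100.13 z [ 0.0001  0.0008 -1.    ] F [-0.7428 -0.2062 -0.7592] T [-0.0164  0.0443  0.0063] w 0.651 g 0.0 j7 0.11536111057332346
```

View pics/w7.png

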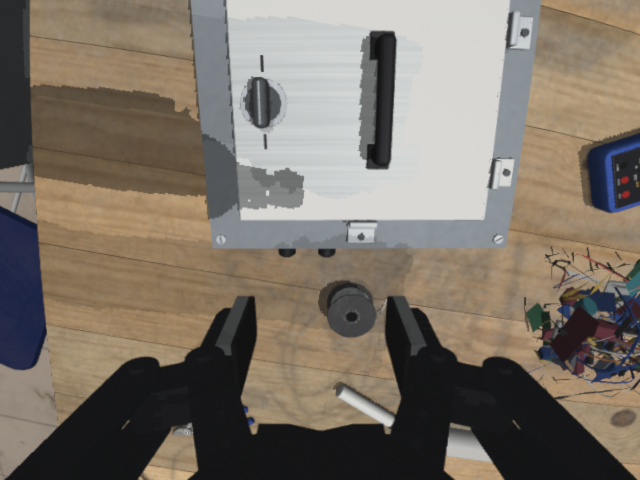

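The view shows the wing (258,80)-(264,127) close to in line with the marks (262,63) and (265,143), and the panel edges against the side lug (361,222) and far lugs (510,33) and (492,172). Now a numeric check.

```bash
python3 - <<'E'
from h import *
np.set_printoptions(precision=4,suppress=True)
c=load('w7'); im=c['pixels']; g=im.min(2)
def axis(m,z):
    ys,xs=np.where(m); X=onz(c,np.c_[xs,ys],z)[:,:2]; e,v=np.linalg.eigh(np.cov(X.T)); return X.mean(0),np.degrees(np.arctan2(v[1,1],v[0,1]))%180,len(xs),np.ptp(X@v[:,1])
def blobs(x0,x1,y0,y1,th,z,amin=8):
    m=np.zeros(g.shape,np.uint8); m[y0:y1,x0:x1]=(im[y0:y1,x0:x1].max(2)<th); n,l,s,_=cv2.connectedComponentsWithStats(m)
    for i in range(1,n):
        if s[i,4]>=amin: print(th,s[i],*axis(l==i,z))
for th in (45,60,75): blobs(240,292,72,135,th,.1055,30)
print('marks'); blobs(254,272,50,72,120,.083); blobs(254,275,132,155,120,.083)
# panel edges: gradient positions along right edge and far edge
def edge(pts):
    P=np.array(pts,float); X=onz(c,P,.083)[:,:2]; vx,vy,x,y=cv2.fitLine((X*1000).astype(np.float32),cv2.DIST_HUBER,0,.01,.01).ravel(); return np.degrees(np.arctan2(vy,vx))%180,(x/1000,y/1000)
gi=g.astype(float)
far=[(470+np.argmin(np.diff(cv2.GaussianBlur(gi,(3,3),0)[r,470:525])),r) for r in list(range(60,150,3))]
rt=[(x,205+np.argmin(np.diff(cv2.GaussianBlur(gi,(3,3),0)[205:235,x]))) for x in list(range(310,345,3))+list(range(380,480,3))]
print('far edge',edge(far)); print('right edge',edge(rt))
# gap profile panel->lug faces
for r in (30,36,168,174): print(r,im[r,485:535:1].min(1))
for x in (355,365): print(x,im[210:240,x].min(1))
E
```

```text
60 [265  80   5  46 140] [0.4819 0.0225] 100.05379675070394 140 0.030874141469064642
60 [249  85   5  33 108] [0.4705 0.0211] 98.65691865706728 108 0.02192678809743344
75 [248  78  24  50 532] [0.4765 0.0223] 101.09347565334218 532 0.033758033645355276
marks
120 [260  55   4  17  42] [0.4706 0.0504] 101.39962188964748 42 0.011331383877427374
120 [264 134   3  15  37] [ 0.4809 -0.0065] 101.97073564376095 37 0.010962869541073186
far edge (np.float32(100.405945), (np.float32(0.65642875), np.float32(0.05503498)))
right edge (np.float32(10.160745), (np.float32(0.5954707), np.float32(-0.051578578)))
30 [209 210 209 210 209 209 209 209 209 209 209 209 209 209 209 209 209 209
 210 209 208 195  98  58  58  66 107 157 189 199 198 192 183 176 189 174
 102  75  84  86  86  86  87 107 170 195 181 144 138 137]
36 [210 210 210 209 209 210 210 210 209 209 209 210 210 210 209 209 209 209
 209 206 170 106  65  55  60  92 142 182 200 200 194 186 178 186 181 173
 167 148  91  97 127 150 171 192 201 195 148 138 138 138]
168 [212 211 211 210 187 132  74  57  66 109 165 207 212 211 206 195 199 209
 198 164 177 193 197 205 210 211 211 201 155 141 139 138 139 139 126 123
 120 115 113 113 114 116 117 116 116 116 118 118 117 115]
174 [212 212 211 209 200 121  66  63  97 153 204 211 203 180 191 196 207 181
 123  92  94  94  95  97 125 184 204 159 141 140 140 141 141 124 119 118
 118 118 118 121 124 122 119 117 118 118 118 118 118 118]
355 [212 212 212 212 213 212 213 213 208 170  98  75 126 181 203 200 191 178
 178 197 206 205 203 203 203 193 179 176 173 172]
365 [212 212 212 212 213 212 212 213 210 183 124  82 126 183 206 204 195 180
 180 199 208 207 205 205 204 201 196 185 173 171]
```

Wing axis 100.0-101.1° against the mark line at 100.3°, so it is in line. I return to the handle, re-check home contact, then press.

```bash
python3 - <<'E'
from h import *
np.set_printoptions(precision=4,suppress=True)
go([.565,.0377,.093],100.2)
c=load('w7'); H=np.radians(10.1); Rm=np.array([[np.cos(H),np.sin(H)],[-np.sin(H),np.cos(H)]])
for p,l in (([506.8,30],[511.2,30]),([505.3,36],[510.6,36]),([489.8,168],[494.6,168]),([489.8,174],[493.6,174]),([355,219.5],[355,222.3]),([365,219.8],[365,222.3])):
    a=onz(c,[p],.083)[0,:2]; b=onz(c,[l],.088)[0,:2]; print('gap mm',Rm@(b-a)*1000)
E
```

```text
t 14.15 p [ 0.535  -0.0557  0.2412] xdir 100.26 z [-0.0011  0.0006 -1.    ] F [-0.2206 -0.0026 -0.4194] T [ 0.0323  0.0117 -0.0181] w 0.651 g 0.0 j7 0.11513217216150481
shift [0.1152 0.0618 0.1976] mm [ 86.4036  46.3421 148.1875] wz 0.0013658802532284476
gap mm [ 1.0452 -0.8638]
gap mm [ 1.7553 -0.7719]
gap mm [1.6901 0.7758]
gap mm [0.8604 0.845 ]
gap mm [-0.4116 -0.9734]
gap mm [-0.5417 -0.7092]
```

Emit:
move_arm(
  motion=[
    [[0.05,0.03,0],[0,0,0],0.3],
    [[0.05,0.03,0.01],[0,0,0],0.3],
    [[0.0152,0.0018,0.05],[0,0,0],0.3],
    [[0,0,0.055],[0,0,0],0.3],
    [[0,0,0.04],[0,0,0],0.3],
    [[0,0,0],[0,0,0],0.3],
    [[0,0,0],[0,0,0],0.3],
  ],
)

```text
clock: 14.85
position: [0.5655, 0.0374, 0.1262]
ee_rot: [0.641, 0.767, -0.0, -0.0]
ft_force: [0.9, 0.1, 1.3]
grip_width: 0.649
grasp_force: 0.0
```

```bash
python3 - <<'E'
from h import *
np.set_printoptions(precision=4,suppress=True)
go([.565,.0377,.092],100.2)
E
```

```text
t 14.85 p [0.5655 0.0374 0.1262] xdir 100.26 z [-0.0005  0.0003 -1.    ] F [0.8783 0.1342 1.2509] T [-0.0276  0.0088 -0.0055] w 0.649 g 0.0 j7 -0.14170587373806193
shift [ 0.0006 -0.0006  0.0456] mm [ 0.4223 -0.446  34.2114] wz 0.0012753428850980223
```

Emit:
move_arm(
  motion=[
    [[0,0,0.03],[0,0,0],0.3],
    [[0,0,0.0155],[0,0,0],0.2],
    [[0,0,0],[0,0,0],0],
    [[0,0,0],[0,0,0],-0.4],
    [[0,0,0],[0,0,0],-1],
    [[0,0,0],[0,0,0],-1],
    [[0,0,0],[0,0,0],-1],
    [[0,0,0],[0,0,0],-1],
  ],
  newtons=60,
)

```text
clock: 15.65
position: [0.5658, 0.0367, 0.0925]
ee_rot: [0.642, 0.767, -0.0, 0.0]
ft_force: [-5.3, 0.6, 5.6]
grip_width: 0.122
grasp_force: 61.5
```

```bash
python3 - <<'E'
from h import *
np.set_printoptions(precision=4,suppress=True)
st()
E
```

```text
t 15.65 p [0.5658 0.0367 0.0925] xdir 100.19 z [ 0.0001 -0.0003 -1.    ] F [-5.2609  0.6266  5.5668] T [-0.0513  1.0421 -0.0775] w 0.122 g 61.46287679672241 j7 -0.16287832197507013
```

Emit:
move_arm(
  motion=[
    [[-0.002,0.001,0],[0,0,0],-1],
    [[-0.002,0,0],[0,0,0],-1],
    [[0,0,0],[0,0,0],-1],
    [[0,0,0],[0,0,0],-1],
  ],
)

```text
clock: 16.05
position: [0.5659, 0.0366, 0.0923]
ee_rot: [0.641, 0.768, 0.0, -0.002]
ft_force: [-10.0, 6.7, 6.8]
grip_width: 0.124
grasp_force: 61.6
```

```bash
python3 - <<'E'
from h import *
np.set_printoptions(precision=4,suppress=True)
st()
E
```

```text
t 16.05 p [0.5659 0.0366 0.0923] xdir 100.31 z [-0.002   0.0024 -1.    ] F [-10.0007   6.675    6.8147] T [ 1.4938  2.0864 -0.082 ] w 0.124 g 61.58318817615509 j7 -0.15790814993417632
```

Emit:
move_arm(
  motion=[
    [[-0.003,0,0],[0,0,0],-1],
    [[0,0,0],[0,0,0],-1],
    [[0,0,0],[0,0,0],-1],
  ],
)

```text
clock: 16.35
position: [0.5659, 0.0365, 0.0922]
ee_rot: [0.64, 0.768, 0.001, -0.002]
ft_force: [-12.2, 12.8, 7.5]
grip_width: 0.124
grasp_force: 61.6
```

```bash
python3 - <<'E'
from h import *
np.set_printoptions(precision=4,suppress=True)
st()
E
```

```text
t 16.35 p [0.5659 0.0365 0.0922] xdir 100.41 z [-0.0026  0.0047 -1.    ] F [-12.2227  12.7831   7.5431] T [ 2.7117  2.3026 -0.1604] w 0.124 g 61.63055956363678 j7 -0.15383883070722604
```

Home contact confirmed: 12 N gives no motion. I ease the side push and press down in small steps.

Emit:
move_arm(
  motion=[
    [[0.004,-0.001,0],[0,0,0],-1],
    [[0,0,0.003],[0,0,0],-1],
    [[0,0,0.003],[0,0,0],-1],
    [[0,0,0.003],[0,0,0],-1],
    [[0,0,0],[0,0,0],-1],
    [[0,0,0],[0,0,0],-1],
  ],
)

```text
clock: 16.95
position: [0.5659, 0.0365, 0.0862]
ee_rot: [0.641, 0.768, 0.001, -0.001]
ft_force: [-10.1, 5.3, 12.5]
grip_width: 0.12
grasp_force: 62.3
```

```bash
python3 - <<'E'
from h import *
np.set_printoptions(precision=4,suppress=True)
st()
E
```

```text
t 16.95 p [0.5659 0.0365 0.0862] xdir 100.28 z [-0.0002  0.0016 -1.    ] F [-10.1048   5.2755  12.4502] T [ 1.1329  1.9442 -0.081 ] w 0.12 g 62.26709425449371 j7 -0.16316107994508888
```

Emit:
move_arm(
  motion=[
    [[0,0,0.002],[0,0,0],-1],
    [[0,0,0.002],[0,0,0],-1],
    [[0,0,0.001],[0,0,0],-1],
    [[0,0,0],[0,0,0],-1],
    [[0,0,0],[0,0,0],-1],
  ],
)

```text
clock: 17.45
position: [0.566, 0.0365, 0.0838]
ee_rot: [0.641, 0.768, 0.0, -0.0]
ft_force: [-16.9, 4.9, 28.1]
grip_width: 0.125
grasp_force: 64.4
```

```bash
python3 - <<'E'
from h import *
np.set_printoptions(precision=4,suppress=True)
st()
E
```

```text
t 17.45 p [0.566  0.0365 0.0838] xdir 100.27 z [ 0.0001  0.0009 -1.    ] F [-16.8547   4.8504  28.1018] T [ 0.8925  3.5835 -0.0851] w 0.125 g 64.37826991081238 j7 -0.16561200470420784
```

It went hard after about 8.5-9 mm at 28 N. I ease the excess a little and check by camera that it is flush.

Emit:
move_arm(
  motion=[
    [[0,-0.0013,0],[0,0,0],-1],
    [[0,0,-0.0007],[0,0,0],-1],
    [[0,0,0],[0,0,0],-1],
    [[0,0,0],[0,0,0],-1],
  ],
)

```text
clock: 17.85
position: [0.566, 0.0365, 0.0839]
ee_rot: [0.641, 0.768, 0.001, 0.0]
ft_force: [-7.2, 6.0, 18.3]
grip_width: 0.122
grasp_force: 63.0
```

```bash
python3 - <<'E'
from h import *
np.set_printoptions(precision=4,suppress=True)
st(); snap('wrist','w8'); snap('scene','s8'); snap('top','t8')
a=load('w8')['pixels'][:,:,::-1]; b=load('s8')['pixels'][170:340,255:450,::-1]
cv2.imwrite('pics/v8.png',np.hstack([cv2.resize(a,(400,300)),cv2.resize(b,(344,300),interpolation=cv2.INTER_CUBIC)]))
E
```

```text
t 17.85 p [0.566  0.0365 0.0839] xdir 100.27 z [ 0.0021  0.0018 -1.    ] F [-7.178   6.0016 18.2987] T [ 1.2432  1.786  -0.0683] w 0.122 g 62.99001932144165 j7 -0.16471589877553205
```

View pics/v8.png

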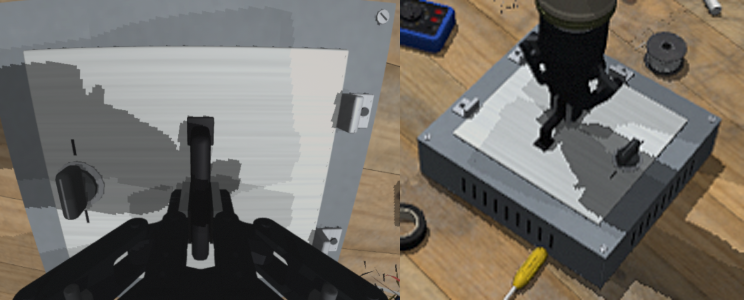

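The view shows the panel down evenly with the wing in line. I check the corner heights numerically against flush and free predictions in the scene view.

```bash
python3 - <<'E'
from h import *
np.set_printoptions(precision=2,suppress=True)
H=np.radians(10.15); u=np.array([np.cos(H),np.sin(H)]); v=np.array([-u[1],u[0]])
ctr=np.array([.5555,.0363])
def P(x,y,z): return np.r_[ctr+x*u+y*v,z]
def step(c,x,y,d,z):   # signed offset (mm along panel) of the bright/dark edge near panel point, along d
    ts=np.arange(-.014,.0141,.0005); Q=np.array([P(x+t*d[0],y+t*d[1],z) for t in ts]); uv=proj(c,Q).astype(np.float32)
    g=cv2.GaussianBlur(c['pixels'].min(2).astype(np.float32),(3,3),0)
    s=cv2.remap(g,uv[:,:1].copy(),uv[:,1:].copy(),cv2.INTER_LINEAR).ravel(); i=np.argmax(abs(np.diff(s))); return ts[i]*1000
sets={'left front':[(x,.095,(0,1)) for x in np.linspace(-.1,-.06,12)],'left rear':[(x,.095,(0,1)) for x in np.linspace(.04,.1,12)],
 'front left':[(-.105,y,(-1,0)) for y in np.linspace(.03,.09,12)],'front right':[(-.105,y,(-1,0)) for y in np.linspace(-.09,-.03,12)]}
for f in ('s4','s8','w4','w8'):
    c=load(f)
    for z in (.083,.074):
        print(f,z,{k:round(float(np.median([step(c,*p,z) for p in q])),1) for k,q in sets.items()})
c=load('s8'); print([np.linalg.norm(proj(c,[P(*p,.083)])-proj(c,[P(*p,.074)])) for p in ((-.1,.09),(.1,.09))])
E
```

```text
s4 0.083 {'left front': 2.0, 'left rear': 1.5, 'front left': 0.8, 'front right': 1.0}
s4 0.074 {'left front': -3.5, 'left rear': -4.0, 'front left': -2.0, 'front right': -2.0}
s8 0.083 {'left front': 5.5, 'left rear': 5.0, 'front left': 3.0, 'front right': 2.5}
s8 0.074 {'left front': -0.2, 'left rear': 0.3, 'front left': 0.3, 'front right': 0.0}
w4 0.083 {'left front': -7.2, 'left rear': -1.0, 'front left': -1.0, 'front right': -1.5}
w4 0.074 {'left front': -6.7, 'left rear': 0.0, 'front left': 5.5, 'front right': 5.0}
w8 0.083 {'left front': -8.2, 'left rear': -1.5, 'front left': -7.0, 'front right': -7.0}
w8 0.074 {'left front': -7.7, 'left rear': -1.0, 'front left': -0.5, 'front right': -0.5}
[np.float64(2.6043687029928515), np.float64(2.710358671304506)]
```

All edges, front and rear, match the flush height (0.074 m) to within about 1 mm. The fastener is in line and the hold is steady at 18 N, so I hand in.

```bash
python3 -c "
from h import *
st(); print(order.hand_in())"
```

```text
t 18.0 p [0.56598965 0.03651994 0.08389975] xdir 100.28 z [ 0.00208128  0.00181002 -0.9999962 ] F [-8.89961472  5.55402122 17.96640443] T [ 1.19861632  1.79697865 -0.03057202] w 0.121 g 62.99468815326691 j7 -0.1647690274838731
the job is handed in; nothing more can be done
None
```

The job is handed in at 18 s: the panel is home against all three lugs, the wing is in line with its marks to about 1°, and the arm is still holding the panel flush with about 18 N; the spool, screwdriver and tape roll were not touched.

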